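# Lay out the work board for the next basket

### The arm

A 6-joint arm with a two-finger parallel gripper is mounted at the origin on the work surface. World frame = base frame: x ahead of the robot, y to its left, z up, the work surface at z = 0. Lengths are in m, angles in rad, forces in N, time in s.
With the tool pointing down it reaches from about 0.3 to 0.875 m from the base axis. Payload 4.2 kg.
Tool frame: the origin (TCP) lies midway between the tips of the shut fingers; the grasp point (between the pads) lies 19 mm behind it (bot.hold_point_z is the z of the grasp point in the tool frame, in m); z points along the fingers, y is the direction in which the jaws open and shut (so a half turn about z gives the same grasp; the last joint's range is limited). The gripper opens to 85 mm and grips with 20 to 120 N. Pads are 22 mm wide; open, the fingers measure 114 mm over their backs; the gripper's body (76 mm by 85 mm) begins 54 mm behind the grasp point. The pads swing forward as they close: fully open they stand 13 mm farther back than shut.
Start: joints at [-1.291, 0.32, 1.565, -0, 1.257, -0.02], TCP at [0.17, -0.549, 0.231] pointing down, gripper open.
Joint ranges: [-3.11, 3.11], [-0.84, 2.01], [0.21, 2.61], [-1.34, 4.49], [0.05, 2.63], [-2.56, 2.56]. Speed limits (rad/s): [2.57, 2.57, 3.14, 3.14, 3.14, 3.14].

### API

Orientations are given as a unit quaternion [w, x, y, z].
In Python, from cell import bot, snapshot, camera_model gives the robot as it stands. The module is installed in compiled form; this text tells all that it offers.
- The arm moves only by the tool send_rows, never from a script. Its argument "moves" is a list of rows, each an object of numbers: "x", "y", "z": the shift along the tool's x, y, z in cm; "ax", "ay", "az": the turn, a rotation vector about the tool's x, y, z in degrees; "gripper": the closure, from 0 (fully open) to 1 (shut). In form: [{"x": .., "y": .., "z": .., "ax": .., "ay": .., "az": .., "gripper": ..}, ...]. A call has 1 to 8 rows; each row is the pose to reach, as a shift and turn from the pose commanded when the call began, along the tool's axes at that moment; what a row does not reach only later rows make up. A row lasts 1/10 s, in which the tool goes at most 50 mm and 8.59 degrees, less where a joint would pass 70% of its speed; a pose out of reach is approached as far as the arm can. A call with a gripper value outside its range is refused whole. The fingers move at their own pace and stop on an object; "squeeze" is the grip in N (left out, the last holds). Time passes only in rows, so rows that repeat a pose let the fingers close. It gives the time, the measured TCP pose, the force and the opening at its end, in the units of the state.
- bot.sense(): the state, without advancing time (a new reading comes with each control period).
- snapshot(name): name is "scene" or "top"; returns the picture (400x640x3 uint8, blue, green, red); there is no depth.
- camera_model(name): a dict with "K" (3x3 intrinsics, pixels), "view" (4x4, takes a point from world to camera coordinates). Camera axes: x right, y up, looking along -z (the intrinsics and any distortion apply to the point x, -y, -z); pixel columns grow to the right and rows downward; lengths in m; the calibration is good to about 2 mm. A picture is of the moment at which its call begins. camera_model takes no time and is no camera call.
- bot.sign_off(): hands the job in, once; it reports no verdict.
The state is a dict: "time_s": time; "q": joint angles; "qd": joint speeds; "joint_efforts": joint torques, N m; "tcp_pos": TCP position; "tool_rot": TCP orientation; "force": force on the tool from outside, world axes, zero at the start; "wrist_torque": the same for the moment, N m; "opening": finger opening in m.
Only numpy, scipy, OpenCV 4.12 (cv2) and the standard library are available. Lean on these libraries where they do the work, as an engineer would, in place of code of your own. Each camera call takes 0.05 s, during which the arm holds its last target. There are 200 camera calls.

### The job

Lay out the dark wooden work board for starting a basket: lay the oblong plywood base in the middle of the board, its length square to the batten along the board's far edge, and gently stand the iron weight on the middle of the base. Lay the closed secateurs midway between the base and the round tin, blades towards the batten, and the rapping iron midway between the base and the square peg box, both flat on the board, parallel to the base and with their middles level with the base's middle. Leave the mug and the bodkin where they are.

Things in the scene. Friction and masses are not known exactly. Their poses are not given: they have to be found in the camera images.
- board: Fixed dark-brown wooden work board, 12 mm thick (its top is 12 mm above the table). Origin: on its underside, below the middle of the clear surface. Clear surface 200 mm along its x (from -100 to +100) by 440 mm along its y; x points away from the robot, towards the batten. The batten is a paler strip along the far edge, x = 100 to 115 mm, its top 14 mm above the board's top. Turned by up to 0.15 rad about vertical.
- tin: Fixed round metal tin, closed, diameter 57 mm, 24 mm tall, standing on one end of the board, on the board's y axis 185 mm from the board's middle (y = +185 or -185 mm; it and the peg box may be swapped). Origin: centre of its underside.
- pegbox: Fixed small square open wooden box with pegs in it, 56 x 56 mm, 24 mm tall, at the other end of the board, 185 mm from the board's middle. Origin: centre of its underside.
- base: Loose pale plywood basket base, a flat oblong with round ends and small dark dots (stake holes) round its rim: 130 mm long (its x axis), 56 mm wide (y), 12 mm thick, 60 g. Origin: centre of its underside; z up. Starts on the table. The two ends are alike.
- weight: Loose dark iron weight, about 0.36 kg: a round foot of diameter 52 mm, 16 mm high, with an upright round grip of diameter 28 mm from 16 to 46 mm height. Origin: centre of its underside; z up. Starts on the table.
- iron: Loose rapping iron, a flat bar of bare steel 160 mm long (x from -80 to +80 mm), 24 mm wide (y), 9 mm thick, with a round eye of diameter 34 mm at its -x end (centre at x = -63 mm); about 0.28 kg. Origin: middle of its length on the underside; z up. Lies on the table; either end may face the batten.
- secateurs: Loose closed secateurs lying flat and rigid, about 0.2 kg, 160 mm long: in the middle a straight-sided steel block 40 mm long (x), 28 mm wide (y), 16 mm high, good to grip; two black handles, together 50 mm wide and 14 mm high, run back to x = -85 mm; steel blades run forward to x = +75 mm. Origin: under the centre of the steel block, level with the underside, and taken as the middle; x points to the blades, z up.
- blade_tip (a point): Tip of the secateurs' blades, 75 mm along +x from the secateurs' origin.
- bodkin: Loose bystander, not to be moved: bodkin lying on the table, wooden handle 60 x 22 x 20 mm (towards the robot) and a thin steel spike 70 mm long. Origin: where spike and handle meet, on the underside.
- mug: Loose bystander, not to be moved: white mug, diameter 76 mm, 85 mm tall. Origin: centre of its underside.
Mind the look-alikes: they are no part of the job. Of the things like the weight, leave any that is orange or turquoise; of the rest the larger one is meant.

How it is judged:
By the outcome, as a careful person would: the job done as asked, in the order asked, and still so for the second after the job is handed in, with the robot touching nothing.
It also fails if it takes over 115 s, if anything falls off the work surface, if the arm or the gripper's body presses on something with over 40 N, if the wrist force passes 120 N, or if a joint passes its speed limit or range.

## Working session

There is one attempt and no reset: what is moved stays moved. The work goes in short steps, Python scripts to look and compute and a tool call to move; the robot and the scene stay as the last step left them, time stands still between calls to the robot, and variables do not carry over. Pictures are saved under pics/ and viewed, about 12 in all and at most 16, crops included, and the job is handed in when it is done.

Besides the shell and the picture viewer there is one more tool, called after "Emit:" as name(argument=value, ...) on one line, values as JSON. send_rows: Moves the arm, as the interface text tells. Its arguments: {"type":"object","properties":{"moves":{"type":"array","items":{"type":"object","properties":{"x":{"type":"number"},"y":{"type":"number"},"z":{"type":"number"},"ax":{"type":"number"},"ay":{"type":"number"},"az":{"type":"number"},"gripper":{"type":"number"}}}},"squeeze":{"type":"number"}},"required":["moves"]}

```bash
mkdir -p pics; ls; python3 - <<'E'
from cell import bot,snapshot,camera_model
import cv2,numpy as np
for n in("top","scene"):
    cv2.imwrite(f"pics/{n}0.png",snapshot(n)); m=camera_model(n); print(n,m)
print(bot.sense(),bot.hold_point_z)
E
```

```text
pics
top {'K': array([[384.86184171,   0.        , 314.40004059],
       [  0.        , 384.86184171, 201.29759612],
       [  0.        ,   0.        ,   1.        ]]), 'view': array([[-0.01894991, -0.99971835, -0.01428681,  0.06450951],
       [ 0.99304314, -0.0204805 ,  0.11595631, -0.51932569],
       [-0.11621625, -0.01199006,  0.99315156, -0.89479264],
       [ 0.        ,  0.        ,  0.        ,  1.        ]])}
scene {'K': array([[413.44906358,   0.        , 323.05521342],
       [  0.        , 413.44906358, 201.23839552],
       [  0.        ,   0.        ,   1.        ]]), 'view': array([[-0.60508233,  0.79608832,  0.01089769,  0.30690196],
       [-0.6581044 , -0.50781471,  0.55589821,  0.3419022 ],
       [ 0.44807808,  0.32919237,  0.83117893, -1.53845486],
       [ 0.        ,  0.        ,  0.        ,  1.        ]])}
{'time_s': 0.1, 'q': array([-1.29101824e+00,  3.20227966e-01,  1.56553588e+00,  7.87277289e-06,
        1.25740868e+00, -1.99925035e-02]), 'qd': array([ 0.00031487, -0.00260786, -0.00191344,  0.00021253,  0.00030144,
       -0.00118734]), 'joint_efforts': array([ 1.83165253e-05, -4.16410017e+01, -2.34704125e+01, -5.77018113e-05,
        4.91540821e-03,  1.21759891e-05]), 'tcp_pos': array([ 0.16968936, -0.54895198,  0.23057455]), 'tool_rot': array([-7.83766037e-04,  9.88788086e-01,  1.49323466e-01, -9.86064998e-05]), 'force': array([-0.59398739, -0.05983864, -0.34285917]), 'wrist_torque': array([-0.01780586,  0.00290682,  0.00547015]), 'opening': 0.08550276806229404} -0.0187
```

View pics/top0.png

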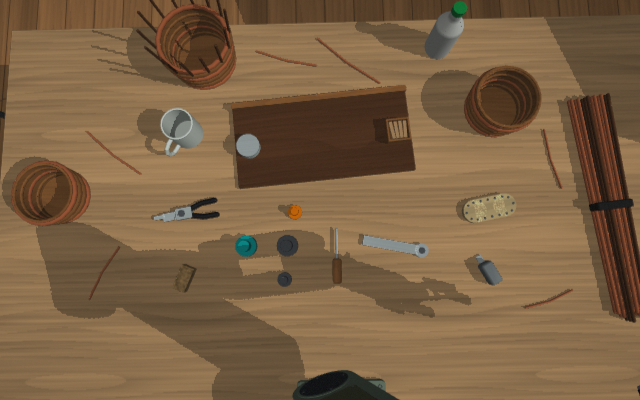

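View pics/scene0.png

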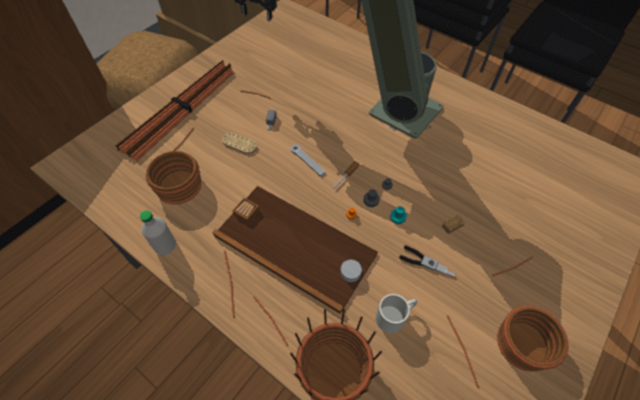

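The top view shows the tin on the left (248,146) and the peg box on the right (398,130). The base is at (489,208), the iron at (395,246) and the secateurs at (187,211). Weight-like things: dark large (288,245), dark small (285,279), turquoise (246,246) and orange (295,212). The larger dark one at (288,245) fits the description; I'll check it in an enlarged crop.

```bash
cat > h.py <<'E'
import numpy as np,cv2
from cell import bot,snapshot,camera_model
def w(n,px,z):
    m=camera_model(n);K=m["K"];V=m["view"]
    d=np.array([(px[0]-K[0,2])/K[0,0],-(px[1]-K[1,2])/K[1,1],-1.])
    R=V[:3,:3];c=-R.T@V[:3,3];d=R.T@d
    return c+d*(z-c[2])/d[2]
def pr(n,P):
    m=camera_model(n);K=m["K"];V=m["view"]
    p=(V[:3,:3]@np.atleast_2d(P).T).T+V[:3,3]; p=p*[1,-1,-1]
    u=(K@p.T).T; return u[:,:2]/u[:,2:]
def crop(im,x0,y0,x1,y1,s,f):
    c=cv2.resize(im[y0:y1,x0:x1],None,fx=s,fy=s,interpolation=cv2.INTER_CUBIC)
    cv2.imwrite(f,c)
E
python3 - <<'E'
from h import *
im=cv2.imread("pics/top0.png")
a=cv2.resize(im[190:295,150:350],None,fx=4,fy=4,interpolation=cv2.INTER_CUBIC)  # 800x420
cv2.imwrite("pics/c1.png",a)
b=cv2.resize(im[80:275,225:520],None,fx=2.7,fy=2.7,interpolation=cv2.INTER_CUBIC)
cv2.imwrite("pics/c2.png",b)
E
```

```text
(no output)
```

View pics/c1.png

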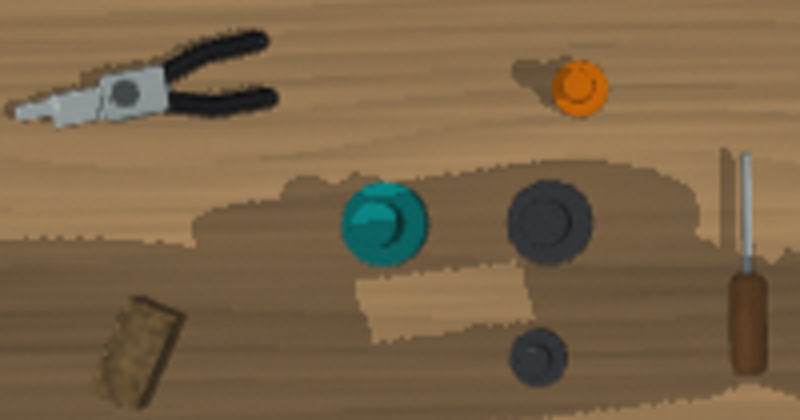

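View pics/c2.png

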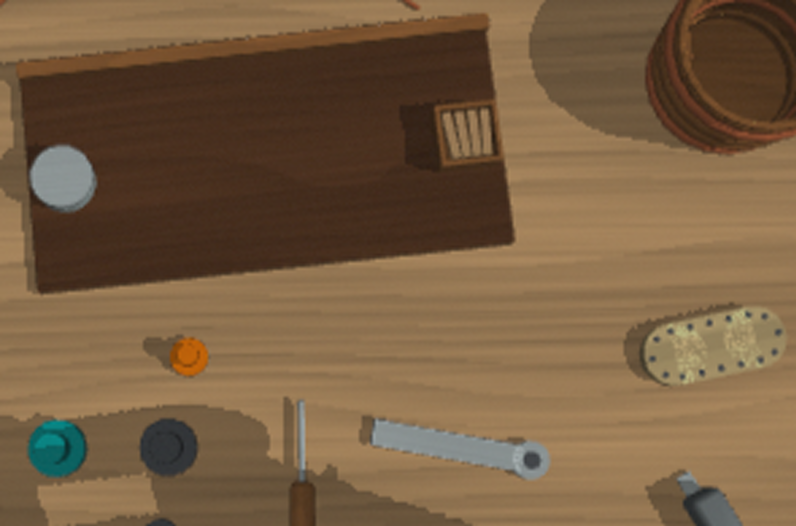

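Crop 1 confirms that the larger dark weight at crop (550,222) is the one meant; the smaller dark one is at (538,357). The secateurs' blades point left (+y). Crop 2 shows the board corners, the tin (62,177), the peg box (467,133), the base (714,345), and the iron with its eye on the right. I'll fit poses and overlay the outlines.

```bash
cat >> h.py <<'E'
from scipy.optimize import least_squares
def T(p,L): 
    L=np.atleast_2d(L).astype(float);c,s=np.cos(p[2]),np.sin(p[2])
    return np.c_[p[0]+c*L[:,0]-s*L[:,1],p[1]+s*L[:,0]+c*L[:,1],L[:,2]+(p[3] if len(p)>3 else 0)]
def fit(n,L,px,p0,z=0):
    r=least_squares(lambda p:(pr(n,T([*p,z],L))-px).ravel(),p0); return r.x,np.abs(r.fun).max()
def circ(x,y,r,z,a0=0,a1=360): a=np.radians(np.linspace(a0,a1,40));return np.c_[x+r*np.cos(a),y+r*np.sin(a),0*a+z]
O={"board":[np.array([[-.1,.22,.012],[-.1,-.22,.012],[.1,-.22,.012],[.1,.22,.012],[-.1,.22,.012]]),np.array([[.115,.22,.026],[.115,-.22,.026],[.1,-.22,.026],[.1,.22,.026],[.115,.22,.026]]),circ(0,.185,.0285,.036),np.array([[.028,-.157,.036],[.028,-.213,.036],[-.028,-.213,.036],[-.028,-.157,.036],[.028,-.157,.036]])],
"base":[np.r_[circ(.037,0,.028,.012,-90,90),circ(-.037,0,.028,.012,90,270)]],
"iron":[np.array([[-.05,.012,.009],[.08,.012,.009],[.08,-.012,.009],[-.05,-.012,.009]]),circ(-.063,0,.017,.009)],
"sec":[np.array([[-.02,.014,.016],[.02,.014,.016],[.02,-.014,.016],[-.02,-.014,.016],[-.02,.014,.016]]),np.array([[-.085,0,.007],[.075,0,.007]]),np.array([[-.085,.025,.007],[-.085,-.025,.007]])],
"weight":[circ(0,0,.026,.016),circ(0,0,.014,.046)]}
def draw(im,n,poses,x0,y0,x1,y1,s,f):
    c=cv2.resize(im[y0:y1,x0:x1],None,fx=s,fy=s,interpolation=cv2.INTER_CUBIC)
    for k,p in poses.items():
        for L in O[k]:
            u=((pr(n,T(p,L))-[x0,y0]+.5)*s-.5)
            cv2.polylines(c,[np.round(u*8).astype(np.int32)],False,(0,255,255),1,cv2.LINE_AA,3)
    cv2.imwrite(f,c)
E
cat > m1.py <<'E'
from h import *
import json
c1=lambda *p:np.array(p)/4+[150,190]-.375
c2=lambda *p:np.array(p)/2.7+[225,80]-.315
P={}
P["board"],e=fit("top",[[-.1,.22,.012],[-.1,-.22,.012],[.115,.22,.026],[.115,-.22,.026],[0,.185,.036],[0,-.185,.036]],c2((38,293),(514,242),(18,65),(488,14),(61,176),(468,132)),[.6,0,0]);print(e)
P["sec"],e=fit("top",[[.075,0,.007],[-.083,.025,.012],[-.083,-.025,.012],[-.02,.014,.016],[-.02,-.014,.016],[.02,.014,.016],[.02,-.014,.016]],c1((12,113),(275,97),(265,39),(168,113),(163,67),(108,122),(100,79)),[.45,.3,1.5]);print(e)
P["iron"],e=fit("top",[[-.063,0,.009],[.08,.012,.009],[.08,-.012,.009]],c2((531,460),(370,445),(375,419)),[.45,-.1,1.5]);print(e)
P["base"],e=fit("top",[[.065,0,.012],[-.065,0,.012],[0,.028,.012],[0,-.028,.012]],c2((645,357),(784,333),(721,375),(708,316)),[.45,-.3,1.5]);print(e)
a=w("top",c1((550,222))[0],.016);b=w("top",c1((543,222))[0],.046);print(a,b)
P["weight"]=np.r_[a[:2],0]
print({k:np.round(v,4) for k,v in P.items()})
json.dump({k:list(v) for k,v in P.items()},open("P.json","w"))
draw(cv2.imread("pics/top0.png"),"top",P,150,85,530,275,2.1,"pics/o1.png")
E
python3 m1.py
```

```text
1.013991421658261
3.17988728873911
0.19047814735893098
0.5309466211914469
[0.4171007  0.12223806 0.016     ] [0.41704494 0.12378838 0.046     ]
{'board': array([0.677 , 0.0306, 0.086 ]), 'sec': array([0.5001, 0.3763, 1.7312]), 'iron': array([ 0.4113, -0.1395,  1.3761]), 'base': array([ 0.4986, -0.3708,  1.7215]), 'weight': array([0.4171, 0.1222, 0.    ])}
```

View pics/o1.png

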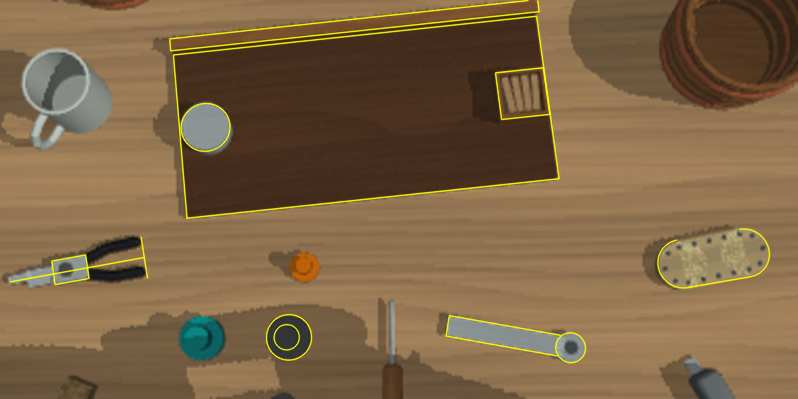

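The outlines sit on all the objects. Now a helper that turns world targets into tool-axis deltas.

```bash
cat > g.py <<'E'
import sys,json,numpy as np
from h import *
from scipy.spatial.transform import Rotation as Ro
# args: x,y,z,phi ... -> deltas in tool axes, cm / deg
def deltas(ts):
    s=bot.sense();q=s["tool_rot"];R=Ro.from_quat([*q[1:],q[0]]);M=R.as_matrix()
    print("t",s["time_s"],"tcp",s["tcp_pos"].round(4),"phi",round(np.arctan2(M[1,0],M[0,0]),4),"F",s["force"].round(1),"op",round(s["opening"],4),"q1,q6",s["q"][[0,5]].round(2))
    for x,y,z,f in ts:
        c,n=np.cos(f),np.sin(f);Rt=Ro.from_matrix([[c,n,0],[n,-c,0],[0,0,-1]])
        print((x,y,z,round(f,3)),"->",(M.T@(np.array([x,y,z])-s["tcp_pos"])*100).round(2),np.degrees((R.inv()*Rt).as_rotvec()).round(2))
P=json.load(open("P.json"));B=P["board"]
def bp(x,y): return T(B,[[x,y,0]])[0][:2]
E
python3 - <<'E'
from g import *
b=P["base"]; deltas([(b[0],b[1],.08,b[2]),(b[0],b[1],.001,b[2])]); print(bp(0,0),bp(0,.0925),bp(0,-.0925))
E
```

```text
t 0.1 tcp [ 0.1697 -0.549   0.2306] phi 0.2998 F [-0.6 -0.1 -0.3] op 0.0855 q1,q6 [-1.29 -0.02]
(0.4986423054014461, -0.37078792897382246, 0.08, 1.721) -> [36.69 -7.28 15.07] [-7.000e-02 -7.000e-02 -8.146e+01]
(0.4986423054014461, -0.37078792897382246, 0.001, 1.721) -> [36.69 -7.27 22.97] [-7.000e-02 -7.000e-02 -8.146e+01]
[0.67701373 0.03060497] [0.6690726  0.12276347] [ 0.68495486 -0.06155353]
```

Emit:
send_rows(moves=[{"x":5,"y":-1,"az":-8,"gripper":0},{"x":10,"y":-2,"z":1,"az":-16,"gripper":0},{"x":15,"y":-3,"z":3,"az":-24,"gripper":0},{"x":19,"y":-4,"z":5,"az":-32,"gripper":0},{"x":23,"y":-5,"z":7,"az":-40,"gripper":0},{"x":27,"y":-6,"z":9,"az":-48,"gripper":0},{"x":31,"y":-6.5,"z":11,"az":-56,"gripper":0},{"x":34,"y":-7,"z":13,"az":-64,"gripper":0}], squeeze=30)

```text
invalid input
```

```bash
python3 - <<'E'
from g import *
b=P["base"]; deltas([(b[0],b[1],.06,b[2]),(b[0],b[1],.001,b[2])])
E
```

```text
t 0.1 tcp [ 0.1697 -0.549   0.2306] phi 0.2998 F [-0.6 -0.1 -0.3] op 0.0855 q1,q6 [-1.29 -0.02]
(0.4986423054014461, -0.37078792897382246, 0.06, 1.721) -> [36.69 -7.28 17.07] [-7.000e-02 -7.000e-02 -8.146e+01]
(0.4986423054014461, -0.37078792897382246, 0.001, 1.721) -> [36.69 -7.27 22.97] [-7.000e-02 -7.000e-02 -8.146e+01]
```

Emit:
send_rows(moves=[{"x":5,"y":-1,"z":0,"ax":0,"ay":0,"az":-8,"gripper":0},{"x":10,"y":-2,"z":1,"ax":0,"ay":0,"az":-16,"gripper":0},{"x":15,"y":-3,"z":3,"ax":0,"ay":0,"az":-24,"gripper":0},{"x":19,"y":-4,"z":5,"ax":0,"ay":0,"az":-32,"gripper":0},{"x":23,"y":-5,"z":7,"ax":0,"ay":0,"az":-40,"gripper":0},{"x":27,"y":-6,"z":9,"ax":0,"ay":0,"az":-48,"gripper":0},{"x":31,"y":-6.5,"z":11,"ax":0,"ay":0,"az":-56,"gripper":0},{"x":34,"y":-7,"z":13,"ax":0,"ay":0,"az":-64,"gripper":0}], squeeze=30)

```text
time_s: 0.9
tcp_pos: [0.4759, -0.3806, 0.1001]
tool_rot: [-0.0, 0.757, 0.653, 0.0]
force: [0.6, -0.7, -0.4]
opening: 0.0853
```

```bash
python3 - <<'E'
from g import *
b=P["base"]; deltas([(b[0],b[1],.06,b[2]),(b[0],b[1],.001,b[2])])
E
```

```text
t 0.9 tcp [ 0.4759 -0.3806  0.1001] phi 1.4239 F [ 0.6 -0.7 -0.4] op 0.0853 q1,q6 [-0.69 -0.55]
(0.4986423054014461, -0.37078792897382246, 0.06, 1.721) -> [1.3  2.11 4.01] [  0.    -0.02 -17.05]
(0.4986423054014461, -0.37078792897382246, 0.001, 1.721) -> [1.3  2.11 9.91] [  0.    -0.02 -17.05]
```

Emit:
send_rows(moves=[{"x":0.6,"y":1,"z":1,"ax":0,"ay":0,"az":-8.5,"gripper":0},{"x":1.3,"y":2.1,"z":2,"ax":0,"ay":0,"az":-17,"gripper":0},{"x":1.3,"y":2.1,"z":4,"ax":0,"ay":0,"az":-17,"gripper":0},{"x":1.3,"y":2.1,"z":6.5,"ax":0,"ay":0,"az":-17,"gripper":0},{"x":1.3,"y":2.1,"z":8,"ax":0,"ay":0,"az":-17,"gripper":0},{"x":1.3,"y":2.1,"z":9,"ax":0,"ay":0,"az":-17,"gripper":0},{"x":1.3,"y":2.1,"z":9.8,"ax":0,"ay":0,"az":-17,"gripper":0},{"x":1.3,"y":2.1,"z":9.9,"ax":0,"ay":0,"az":-17,"gripper":0}])

```text
time_s: 1.7
tcp_pos: [0.4964, -0.3723, 0.0015]
tool_rot: [-0.001, 0.655, 0.756, -0.0]
force: [0.5, 0.0, -0.3]
opening: 0.0853
```

```bash
python3 - <<'E'
from g import *
b=P["base"]; deltas([(b[0],b[1],.001,b[2])])
E
```

```text
t 1.7 tcp [ 0.4964 -0.3723  0.0015] phi 1.7135 F [ 0.5  0.  -0.3] op 0.0853 q1,q6 [-0.66 -0.8 ]
(0.4986423054014461, -0.37078792897382246, 0.001, 1.721) -> [0.11 0.25 0.05] [-0.05 -0.05 -0.46]
```

Emit:
send_rows(moves=[{"x":0.1,"y":0.2,"z":0.0,"ax":0,"ay":0,"az":-0.4,"gripper":0},{"x":0.1,"y":0.2,"z":0.0,"ax":0,"ay":0,"az":-0.4,"gripper":1},{"x":0.1,"y":0.2,"z":0.0,"ax":0,"ay":0,"az":-0.4,"gripper":1},{"x":0.1,"y":0.2,"z":0.0,"ax":0,"ay":0,"az":-0.4,"gripper":1},{"x":0.1,"y":0.2,"z":0.0,"ax":0,"ay":0,"az":-0.4,"gripper":1},{"x":0.1,"y":0.2,"z":0.0,"ax":0,"ay":0,"az":-0.4,"gripper":1},{"x":0.1,"y":0.2,"z":0.0,"ax":0,"ay":0,"az":-0.4,"gripper":1},{"x":0.1,"y":0.2,"z":0.0,"ax":0,"ay":0,"az":-0.4,"gripper":1}])

```text
time_s: 2.5
tcp_pos: [0.4991, -0.3715, 0.0034]
tool_rot: [0.001, 0.652, 0.758, 0.0]
force: [-0.1, 0.4, 6.1]
opening: 0.0547
```

```bash
python3 - <<'E'
from g import *
deltas([])
E
```

```text
t 2.5 tcp [ 0.4991 -0.3715  0.0034] phi 1.7206 F [-0.1  0.4  6.1] op 0.0547 q1,q6 [-0.66 -0.81]
```

Emit:
send_rows(moves=[{"x":0,"y":0,"z":-1,"ax":0,"ay":0,"az":0,"gripper":1},{"x":0,"y":0,"z":-3,"ax":0,"ay":0,"az":0,"gripper":1},{"x":0,"y":0,"z":-6,"ax":0,"ay":0,"az":0,"gripper":1},{"x":0,"y":0,"z":-9,"ax":0,"ay":0,"az":0,"gripper":1},{"x":0,"y":0,"z":-11,"ax":0,"ay":0,"az":0,"gripper":1},{"x":0,"y":0,"z":-11,"ax":0,"ay":0,"az":0,"gripper":1},{"x":0,"y":0,"z":-11,"ax":0,"ay":0,"az":0,"gripper":1}])

```text
time_s: 3.2
tcp_pos: [0.4982, -0.371, 0.1121]
tool_rot: [-0.0, 0.652, 0.758, -0.0]
force: [-0.3, -0.6, -1.5]
opening: 0.0545
```

```bash
python3 - <<'E'
from g import *
c=bp(0,0); deltas([(c[0],c[1],.11,B[2]+np.pi)])
E
```

```text
t 3.2 tcp [ 0.4982 -0.371   0.1121] phi 1.7204 F [-0.3 -0.6 -1.5] op 0.0545 q1,q6 [-0.66 -0.81]
(np.float64(0.6770137306038161), np.float64(0.030604971024906762), 0.11, 3.228) -> [37.04 23.67  0.21] [-0.000e+00 -2.000e-02 -8.635e+01]
```

Emit:
send_rows(moves=[{"x":2,"y":1.3,"z":0,"ax":0,"ay":0,"az":-4,"gripper":1},{"x":5,"y":3.2,"z":0,"ax":0,"ay":0,"az":-10,"gripper":1},{"x":8,"y":5.1,"z":0,"ax":0,"ay":0,"az":-17,"gripper":1},{"x":11.5,"y":7.3,"z":0,"ax":0,"ay":0,"az":-24,"gripper":1},{"x":15,"y":9.6,"z":0,"ax":0,"ay":0,"az":-32,"gripper":1},{"x":18.5,"y":11.8,"z":0,"ax":0,"ay":0,"az":-40,"gripper":1},{"x":22,"y":14.1,"z":0,"ax":0,"ay":0,"az":-48,"gripper":1},{"x":25.5,"y":16.3,"z":0,"ax":0,"ay":0,"az":-56,"gripper":1}])

```text
time_s: 4.0
tcp_pos: [0.621, -0.0929, 0.11]
tool_rot: [-0.002, 0.217, 0.976, -0.0]
force: [0.5, -1.2, -0.3]
opening: 0.0549
```

```bash
python3 - <<'E'
from g import *
c=bp(0,0); deltas([(c[0],c[1],.11,B[2]+np.pi)])
E
```

```text
t 4.0 tcp [ 0.621  -0.0929  0.11  ] phi 2.7036 F [ 0.5 -1.2 -0.3] op 0.0549 q1,q6 [-0.17 -1.3 ]
(np.float64(0.6770137306038161), np.float64(0.030604971024906762), 0.11, 3.228) -> [ 1.700e-01  1.356e+01 -1.000e-02] [-1.000e-02 -2.300e-01 -3.002e+01]
```

Emit:
send_rows(moves=[{"x":0,"y":3.5,"z":0,"ax":0,"ay":0,"az":-8,"gripper":1},{"x":0.1,"y":7,"z":0,"ax":0,"ay":0,"az":-16,"gripper":1},{"x":0.1,"y":10.5,"z":0,"ax":0,"ay":0,"az":-23,"gripper":1},{"x":0.2,"y":13,"z":0,"ax":0,"ay":-0.2,"az":-29,"gripper":1},{"x":0.2,"y":13.6,"z":2,"ax":0,"ay":-0.2,"az":-30,"gripper":1},{"x":0.2,"y":13.6,"z":5,"ax":0,"ay":-0.2,"az":-30,"gripper":1},{"x":0.2,"y":13.6,"z":7,"ax":0,"ay":-0.2,"az":-30,"gripper":1},{"x":0.2,"y":13.6,"z":7,"ax":0,"ay":-0.2,"az":-30,"gripper":1}])

```text
time_s: 4.8
tcp_pos: [0.6744, 0.029, 0.0367]
tool_rot: [-0.004, -0.04, 0.999, -0.0]
force: [-0.2, -0.2, -1.6]
opening: 0.0546
```

```bash
python3 - <<'E'
from g import *
c=bp(0,0); deltas([(c[0],c[1],.0155,B[2]+np.pi)])
E
```

```text
t 4.8 tcp [0.6744 0.029  0.0367] phi -3.0615 F [-0.2 -0.2 -1.6] op 0.0546 q1,q6 [ 0.03 -1.62]
(np.float64(0.6770137306038161), np.float64(0.030604971024906762), 0.0155, 3.228) -> [-0.29  0.14  2.11] [-0.02 -0.45 -0.33]
```

Emit:
send_rows(moves=[{"x":-0.2,"y":0.1,"z":0.7,"ax":0,"ay":-0.4,"az":-0.3,"gripper":1},{"x":-0.2,"y":0.1,"z":1.3,"ax":0,"ay":-0.4,"az":-0.3,"gripper":1},{"x":-0.2,"y":0.1,"z":1.3,"ax":0,"ay":-0.4,"az":-0.3,"gripper":1},{"x":-0.2,"y":0.1,"z":1.3,"ax":0,"ay":-0.4,"az":-0.3,"gripper":1}])

```text
time_s: 5.2
tcp_pos: [0.6806, 0.03, 0.0299]
tool_rot: [0.006, -0.042, 0.999, -0.0]
force: [-0.4, 0.2, -0.0]
opening: 0.0544
```

```bash
python3 - <<'E'
from g import *
c=bp(0,0); deltas([(c[0],c[1],.0155,B[2]+np.pi)])
E
```

```text
t 5.2 tcp [0.6806 0.03   0.0299] phi -3.0566 F [-0.4  0.2 -0. ] op 0.0544 q1,q6 [ 0.03 -1.63]
(np.float64(0.6770137306038161), np.float64(0.030604971024906762), 0.0155, 3.228) -> [0.37 0.09 1.43] [-0.06  0.65 -0.06]
```

Emit:
send_rows(moves=[{"x":0,"y":0,"z":0,"ax":0,"ay":0,"az":0,"gripper":1},{"x":0,"y":0,"z":0,"ax":0,"ay":0,"az":0,"gripper":1},{"x":0,"y":0,"z":0,"ax":0,"ay":0,"az":0,"gripper":1},{"x":0,"y":0,"z":0,"ax":0,"ay":0,"az":0,"gripper":1}])

```text
time_s: 5.6
tcp_pos: [0.6803, 0.0301, 0.0295]
tool_rot: [0.005, -0.043, 0.999, -0.0]
force: [0.3, -0.6, -1.5]
opening: 0.0547
```

```bash
python3 - <<'E'
from g import *
c=bp(0,0); deltas([(c[0],c[1],.0155,B[2]+np.pi)]); print(bot.sense()["qd"].round(3))
E
```

```text
t 5.6 tcp [0.6803 0.0301 0.0295] phi -3.0565 F [ 0.3 -0.6 -1.5] op 0.0547 q1,q6 [ 0.03 -1.63]
(np.float64(0.6770137306038161), np.float64(0.030604971024906762), 0.0155, 3.228) -> [0.34 0.08 1.4 ] [-0.06  0.61 -0.05]
[ 0.     0.002 -0.001 -0.001  0.    -0.001]
```

Emit:
send_rows(moves=[{"x":0.3,"y":0.1,"z":0.4,"ax":0,"ay":0.6,"az":0,"gripper":1},{"x":0.3,"y":0.1,"z":0.8,"ax":0,"ay":0.6,"az":0,"gripper":1},{"x":0.3,"y":0.1,"z":1.1,"ax":0,"ay":0.6,"az":0,"gripper":1},{"x":0.3,"y":0.1,"z":1.3,"ax":0,"ay":0.6,"az":0,"gripper":1},{"x":0.3,"y":0.1,"z":1.3,"ax":0,"ay":0.6,"az":0,"gripper":1},{"x":0.3,"y":0.1,"z":1.3,"ax":0,"ay":0.6,"az":0,"gripper":1},{"x":0.3,"y":0.1,"z":1.3,"ax":0,"ay":0.6,"az":0,"gripper":1}])

```text
time_s: 6.3
tcp_pos: [0.6774, 0.0308, 0.0164]
tool_rot: [0.0, -0.043, 0.999, -0.001]
force: [-0.0, -0.6, -0.2]
opening: 0.0549
```

```bash
python3 - <<'E'
from g import *
c=bp(0,0); deltas([(c[0],c[1],.0145,B[2]+np.pi)])
cv2.imwrite("pics/s1.png",cv2.resize(snapshot("scene")[170:310,200:400],None,fx=3.5,fy=3.5,interpolation=cv2.INTER_CUBIC))
E
```

```text
t 6.3 tcp [0.6774 0.0308 0.0164] phi -3.0566 F [-0.  -0.6 -0.2] op 0.0549 q1,q6 [ 0.03 -1.63]
(np.float64(0.6770137306038161), np.float64(0.030604971024906762), 0.0145, 3.228) -> [ 0.04 -0.02  0.19] [-0.06  0.01 -0.05]
```

View pics/s1.png

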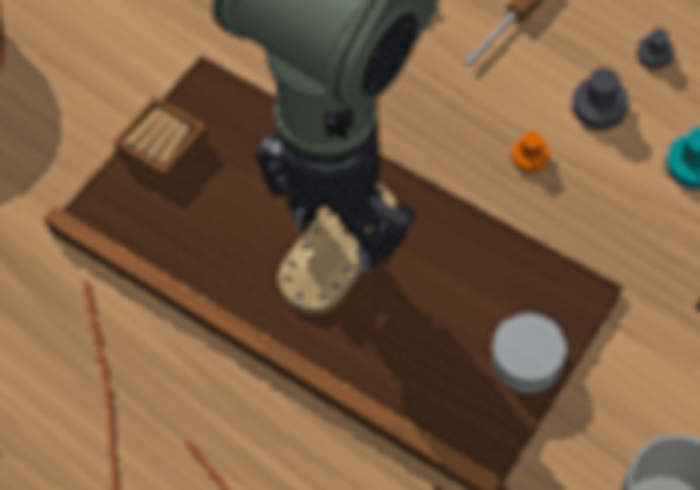

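The base is held and aligned just above the middle of the board (crop 320,260). I'll lower it 2 mm and release, then rise.

Emit:
send_rows(moves=[{"x":0,"y":0,"z":0.1,"ax":0,"ay":0,"az":0,"gripper":1},{"x":0,"y":0,"z":0.2,"ax":0,"ay":0,"az":0,"gripper":1},{"x":0,"y":0,"z":0.2,"ax":0,"ay":0,"az":0,"gripper":1},{"x":0,"y":0,"z":0.2,"ax":0,"ay":0,"az":0,"gripper":0.1},{"x":0,"y":0,"z":0.2,"ax":0,"ay":0,"az":0,"gripper":0.1},{"x":0,"y":0,"z":0,"ax":0,"ay":0,"az":0,"gripper":0.1},{"x":0,"y":0,"z":-3,"ax":0,"ay":0,"az":0,"gripper":0.1},{"x":0,"y":0,"z":-8,"ax":0,"ay":0,"az":0,"gripper":0.1}])

```text
time_s: 7.15
tcp_pos: [0.6747, 0.0309, 0.0931]
tool_rot: [-0.005, -0.043, 0.999, -0.0]
force: [1.4, -0.2, 0.4]
opening: 0.077
```

```bash
python3 - <<'E'
from g import *
a=P["weight"]; deltas([(a[0],a[1],.10,f) for f in (1.6,.2,3.0)])
E
```

```text
t 7.15 tcp [0.6747 0.0309 0.0931] phi -3.0565 F [ 1.4 -0.2  0.4] op 0.077 q1,q6 [ 0.03 -1.63]
(0.41710069543381517, 0.12223805877994182, 0.1, 1.6) -> [24.89 11.29 -0.46] [-0.45 -0.38 93.2 ]
(0.41710069543381517, 0.12223805877994182, 0.1, 0.2) -> [24.89 11.29 -0.46] [ -0.8   -0.   173.42]
(0.41710069543381517, 0.12223805877994182, 0.1, 3.0) -> [24.89 11.29 -0.46] [-0.09 -0.52 12.99]
```

Emit:
send_rows(moves=[{"x":3,"y":1.4,"z":-0.5,"ax":0,"ay":-0.4,"az":3,"gripper":0.4},{"x":7.5,"y":3.4,"z":-0.5,"ax":0,"ay":-0.4,"az":6,"gripper":0.4},{"x":12,"y":5.4,"z":-0.5,"ax":0,"ay":-0.4,"az":9,"gripper":0.4},{"x":16.5,"y":7.4,"z":-0.5,"ax":0,"ay":-0.4,"az":13,"gripper":0.4},{"x":21,"y":9.5,"z":-0.5,"ax":0,"ay":-0.4,"az":13,"gripper":0.4},{"x":24.9,"y":11.3,"z":-0.5,"ax":0,"ay":-0.4,"az":13,"gripper":0.4},{"x":24.9,"y":11.3,"z":-0.5,"ax":0,"ay":-0.4,"az":13,"gripper":0.4},{"x":24.9,"y":11.3,"z":-0.5,"ax":0,"ay":-0.4,"az":13,"gripper":0.4}])

```text
time_s: 7.95
tcp_pos: [0.4197, 0.1227, 0.1017]
tool_rot: [0.004, 0.07, 0.998, -0.0]
force: [-0.0, 0.2, 0.6]
opening: 0.0515
```

```bash
python3 - <<'E'
from g import *
a=P["weight"]; im=snapshot("top"); deltas([(a[0],a[1],.02,3.0)])
cv2.imwrite("pics/top1.png",im)
draw(im,"top",{"board":B,"base":[*bp(0,0),B[2],.012]},225,80,425,200,4,"pics/o2.png")
E
```

```text
t 8.0 tcp [0.4209 0.1226 0.1018] phi 3.0003 F [-0.3  0.8  0.8] op 0.051 q1,q6 [ 0.26 -1.17]
(0.41710069543381517, 0.12223805877994182, 0.02, 3.0) -> [ 0.44 -0.09  8.17] [0.03 0.54 0.02]
```

View pics/o2.png

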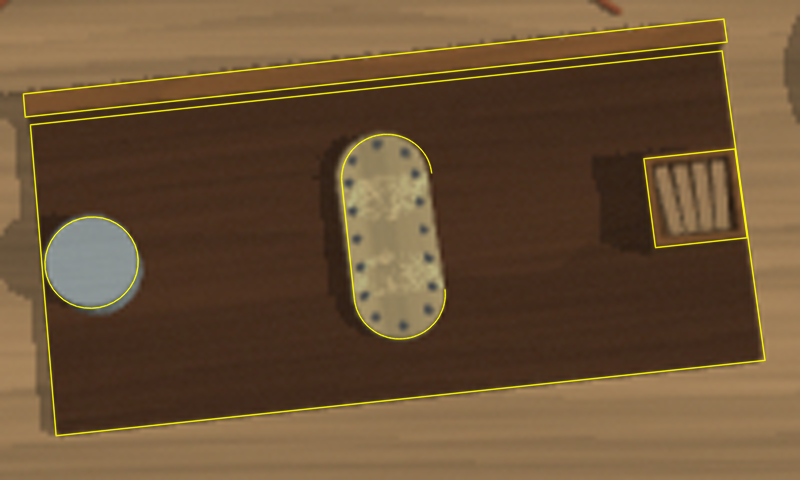

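The base sits on its target outline to within about 1 mm. Now the weight.

Emit:
send_rows(moves=[{"x":0.4,"y":-0.1,"z":2,"ax":0,"ay":0.5,"az":0,"gripper":0.4},{"x":0.4,"y":-0.1,"z":4,"ax":0,"ay":0.5,"az":0,"gripper":0.4},{"x":0.4,"y":-0.1,"z":6,"ax":0,"ay":0.5,"az":0,"gripper":0.4},{"x":0.4,"y":-0.1,"z":7,"ax":0,"ay":0.5,"az":0,"gripper":0.4},{"x":0.4,"y":-0.1,"z":7.9,"ax":0,"ay":0.5,"az":0,"gripper":0.4},{"x":0.4,"y":-0.1,"z":7.9,"ax":0,"ay":0.5,"az":0,"gripper":0.4},{"x":0.4,"y":-0.1,"z":7.9,"ax":0,"ay":0.5,"az":0,"gripper":0.4},{"x":0.4,"y":-0.1,"z":7.9,"ax":0,"ay":0.5,"az":0,"gripper":0.4}])

```text
time_s: 8.8
tcp_pos: [0.4168, 0.122, 0.0228]
tool_rot: [-0.0, 0.071, 0.997, 0.0]
force: [0.5, -0.9, 0.6]
opening: 0.0513
```

```bash
python3 - <<'E'
from g import *
a=P["weight"]; deltas([(a[0],a[1],.021,3.0)])
E
```

```text
t 8.8 tcp [0.4168 0.122  0.0228] phi 2.9998 F [ 0.5 -0.9  0.6] op 0.0513 q1,q6 [ 0.26 -1.17]
(0.41710069543381517, 0.12223805877994182, 0.021, 3.0) -> [-0.03  0.03  0.18] [ 0.02 -0.01 -0.01]
```

Emit:
send_rows(moves=[{"x":0,"y":0,"z":0,"ax":0,"ay":0,"az":0,"gripper":1},{"x":0,"y":0,"z":0,"ax":0,"ay":0,"az":0,"gripper":1},{"x":0,"y":0,"z":0,"ax":0,"ay":0,"az":0,"gripper":1},{"x":0,"y":0,"z":0,"ax":0,"ay":0,"az":0,"gripper":1},{"x":0,"y":0,"z":0,"ax":0,"ay":0,"az":0,"gripper":1},{"x":0,"y":0,"z":0,"ax":0,"ay":0,"az":0,"gripper":1}], squeeze=50)

```text
time_s: 9.4
tcp_pos: [0.4164, 0.1219, 0.0229]
tool_rot: [-0.0, 0.071, 0.997, 0.0]
force: [-0.9, -0.7, 6.9]
opening: 0.0264
```

Emit:
send_rows(moves=[{"x":0,"y":0,"z":-1,"ax":0,"ay":0,"az":0,"gripper":1},{"x":0,"y":0,"z":-3,"ax":0,"ay":0,"az":0,"gripper":1},{"x":0,"y":0,"z":-6,"ax":0,"ay":0,"az":0,"gripper":1},{"x":0,"y":0,"z":-8,"ax":0,"ay":0,"az":0,"gripper":1},{"x":0,"y":0,"z":-9,"ax":0,"ay":0,"az":0,"gripper":1},{"x":0,"y":0,"z":-9,"ax":0,"ay":0,"az":0,"gripper":1},{"x":0,"y":0,"z":-9,"ax":0,"ay":0,"az":0,"gripper":1}])

```text
time_s: 10.1
tcp_pos: [0.4154, 0.1216, 0.1115]
tool_rot: [-0.002, 0.071, 0.997, -0.0]
force: [-0.6, -0.4, -3.7]
opening: 0.0268
```

```bash
python3 - <<'E'
from g import *
c=bp(0,0); deltas([(c[0],c[1],.1128,B[2]+np.pi),(c[0],c[1],.049,B[2]+np.pi)])
E
```

```text
t 10.1 tcp [0.4154 0.1216 0.1115] phi 2.9999 F [-0.6 -0.4 -3.7] op 0.0268 q1,q6 [ 0.26 -1.17]
(np.float64(0.6770137306038161), np.float64(0.030604971024906762), 0.1128, 3.228) -> [-27.18  -5.32  -0.21] [ -0.03  -0.18 -13.05]
(np.float64(0.6770137306038161), np.float64(0.030604971024906762), 0.049, 3.228) -> [-27.2   -5.31   6.17] [ -0.03  -0.18 -13.05]
```

Emit:
send_rows(moves=[{"x":-2,"y":-0.4,"z":0,"ax":0,"ay":0,"az":-2,"gripper":1},{"x":-5.5,"y":-1.1,"z":0,"ax":0,"ay":0,"az":-4,"gripper":1},{"x":-9.5,"y":-1.9,"z":0,"ax":0,"ay":0,"az":-6,"gripper":1},{"x":-14,"y":-2.7,"z":0,"ax":0,"ay":0,"az":-8,"gripper":1},{"x":-18.5,"y":-3.6,"z":0,"ax":0,"ay":0,"az":-10,"gripper":1},{"x":-22.5,"y":-4.4,"z":0,"ax":0,"ay":0,"az":-12,"gripper":1},{"x":-25.5,"y":-5,"z":0,"ax":0,"ay":0,"az":-13,"gripper":1},{"x":-27.2,"y":-5.3,"z":0,"ax":0,"ay":0,"az":-13,"gripper":1}])

```text
time_s: 10.9
tcp_pos: [0.6794, 0.0297, 0.1088]
tool_rot: [-0.002, -0.042, 0.999, -0.0]
force: [0.3, 0.6, -3.0]
opening: 0.0264
```

Emit:
send_rows(moves=[{"x":0,"y":0,"z":1.5,"ax":0,"ay":0,"az":0,"gripper":1},{"x":0,"y":0,"z":3,"ax":0,"ay":0,"az":0,"gripper":1},{"x":0,"y":0,"z":4.5,"ax":0,"ay":0,"az":0,"gripper":1},{"x":0,"y":0,"z":5,"ax":0,"ay":0,"az":0,"gripper":1},{"x":0,"y":0,"z":5,"ax":0,"ay":0,"az":0,"gripper":1},{"x":0,"y":0,"z":5,"ax":0,"ay":0,"az":0,"gripper":1},{"x":0,"y":0,"z":5,"ax":0,"ay":0,"az":0,"gripper":1}])

```text
time_s: 11.6
tcp_pos: [0.6785, 0.0311, 0.0628]
tool_rot: [0.0, -0.043, 0.999, 0.0]
force: [-0.2, -1.2, -4.2]
opening: 0.0264
```

```bash
python3 - <<'E'
from g import *
c=bp(0,0); deltas([(c[0],c[1],.0475,B[2]+np.pi)])
E
```

```text
t 11.6 tcp [0.6785 0.0311 0.0628] phi -3.0563 F [-0.2 -1.2 -4.2] op 0.0264 q1,q6 [ 0.03 -1.63]
(np.float64(0.6770137306038161), np.float64(0.030604971024906762), 0.0475, 3.228) -> [ 0.15 -0.03  1.53] [ 0.    0.01 -0.04]
```

Emit:
send_rows(moves=[{"x":0.1,"y":0,"z":0.5,"ax":0,"ay":0,"az":0,"gripper":1},{"x":0.1,"y":0,"z":0.9,"ax":0,"ay":0,"az":0,"gripper":1},{"x":0.1,"y":0,"z":1.2,"ax":0,"ay":0,"az":0,"gripper":1},{"x":0.1,"y":0,"z":1.4,"ax":0,"ay":0,"az":0,"gripper":1},{"x":0.1,"y":0,"z":1.5,"ax":0,"ay":0,"az":0,"gripper":1},{"x":0.1,"y":0,"z":1.55,"ax":0,"ay":0,"az":0,"gripper":1},{"x":0.1,"y":0,"z":1.55,"ax":0,"ay":0,"az":0,"gripper":1},{"x":0.1,"y":0,"z":1.55,"ax":0,"ay":0,"az":0,"gripper":1}])

```text
time_s: 12.4
tcp_pos: [0.6767, 0.0308, 0.047]
tool_rot: [-0.001, -0.043, 0.999, 0.0]
force: [-4.7, 0.3, 5.4]
opening: 0.0265
```

```bash
python3 - <<'E'
from g import *
c=bp(0,0); deltas([(c[0],c[1],.0465,B[2]+np.pi)])
E
```

```text
t 12.4 tcp [0.6767 0.0308 0.047 ] phi -3.0565 F [-4.7  0.3  5.4] op 0.0265 q1,q6 [ 0.03 -1.63]
(np.float64(0.6770137306038161), np.float64(0.030604971024906762), 0.0465, 3.228) -> [-0.03 -0.03  0.05] [ 0.01 -0.11 -0.05]
```

Contact force is 5 N, so the weight is standing on the base. I'll open partway and rise.

Emit:
send_rows(moves=[{"x":0,"y":0,"z":0,"ax":0,"ay":0,"az":0,"gripper":0.4},{"x":0,"y":0,"z":0,"ax":0,"ay":0,"az":0,"gripper":0.4},{"x":0,"y":0,"z":-0.2,"ax":0,"ay":0,"az":0,"gripper":0.4},{"x":0,"y":0,"z":-1,"ax":0,"ay":0,"az":0,"gripper":0.4},{"x":0,"y":0,"z":-3,"ax":0,"ay":0,"az":0,"gripper":0.4},{"x":0,"y":0,"z":-6,"ax":0,"ay":0,"az":0,"gripper":0.4},{"x":0,"y":0,"z":-9,"ax":0,"ay":0,"az":0,"gripper":0.4},{"x":0,"y":0,"z":-11,"ax":0,"ay":0,"az":0,"gripper":0.4}])

```text
time_s: 13.2
tcp_pos: [0.6782, 0.0309, 0.1594]
tool_rot: [0.001, -0.043, 0.999, 0.0]
force: [-0.9, -0.2, 0.3]
opening: 0.0512
```

```bash
python3 - <<'E'
from g import *
a=P["sec"]; deltas([(a[0],a[1],.15,a[2])])
E
```

```text
t 13.2 tcp [0.6782 0.0309 0.1594] phi -3.0565 F [-0.9 -0.2  0.3] op 0.0512 q1,q6 [ 0.03 -1.63]
(0.5000891673818789, 0.3763495750528098, 0.15, 1.731) -> [14.81 35.94  0.9 ] [ 0.1   0.12 85.69]
```

Emit:
send_rows(moves=[{"x":1.5,"y":3.5,"z":0,"ax":0,"ay":0,"az":8,"gripper":0.2},{"x":3,"y":7.5,"z":0,"ax":0,"ay":0,"az":16,"gripper":0.2},{"x":5,"y":12,"z":0,"ax":0,"ay":0,"az":24,"gripper":0.2},{"x":6.5,"y":16,"z":0,"ax":0,"ay":0,"az":32,"gripper":0.2},{"x":8,"y":20,"z":0,"ax":0,"ay":0,"az":40,"gripper":0.2},{"x":10,"y":24,"z":0,"ax":0,"ay":0,"az":48,"gripper":0.2},{"x":11.5,"y":28,"z":0,"ax":0,"ay":0,"az":56,"gripper":0.2},{"x":13,"y":32,"z":0,"ax":0,"ay":0,"az":64,"gripper":0.2}])

```text
time_s: 14.0
tcp_pos: [0.5196, 0.3403, 0.1574]
tool_rot: [-0.0, 0.496, 0.868, 0.0]
force: [0.1, -0.5, -0.2]
opening: 0.0681
```

```bash
python3 - <<'E'
from g import *
# refit secateurs: block corners + tip + handle-end middle
c1=lambda *p:np.array(p)/4+[150,190]-.375
r,e=fit("top",[[.075,0,.007],[-.085,0,.012],[-.02,.014,.016],[-.02,-.014,.016],[.02,.014,.016],[.02,-.014,.016]],c1((12,113),(273,68),(168,113),(163,67),(108,122),(100,79)),P["sec"]);print(r,e)
deltas([(r[0],r[1],.08,r[2])])
P["sec"]=list(r);json.dump(P,open("P.json","w"))
E
```

```text
[0.49982967 0.37646538 1.72118006] 1.6196632342298471
t 14.0 tcp [0.5196 0.3403 0.1574] phi 2.104 F [ 0.1 -0.5 -0.2] op 0.0681 q1,q6 [0.56 0.03]
(np.float64(0.4998296655614161), np.float64(0.37646537947935826), 0.08, np.float64(1.721)) -> [4.11 0.13 7.75] [-0.   -0.05 21.93]
```

Emit:
send_rows(moves=[{"x":2,"y":0,"z":1,"ax":0,"ay":0,"az":8,"gripper":0.2},{"x":4,"y":0.1,"z":3,"ax":0,"ay":0,"az":16,"gripper":0.2},{"x":4.1,"y":0.1,"z":6,"ax":0,"ay":0,"az":22,"gripper":0.2},{"x":4.1,"y":0.1,"z":9,"ax":0,"ay":0,"az":22,"gripper":0.2},{"x":4.1,"y":0.1,"z":11,"ax":0,"ay":0,"az":22,"gripper":0.2},{"x":4.1,"y":0.1,"z":11,"ax":0,"ay":0,"az":22,"gripper":0.2},{"x":4.1,"y":0.1,"z":11,"ax":0,"ay":0,"az":22,"gripper":0.2},{"x":4.1,"y":0.1,"z":11,"ax":0,"ay":0,"az":22,"gripper":0.2}])

```text
time_s: 14.8
tcp_pos: [0.5011, 0.375, 0.0483]
tool_rot: [-0.0, 0.65, 0.76, 0.001]
force: [-0.5, 0.6, 0.6]
opening: 0.0685
```

```bash
python3 - <<'E'
from g import *
a=P["sec"]; deltas([(a[0],a[1],.006,a[2])])
E
```

```text
t 14.8 tcp [0.5011 0.375  0.0483] phi 1.7256 F [-0.5  0.6  0.6] op 0.0685 q1,q6 [0.62 0.47]
(0.4998296655614161, 0.37646537947935826, 0.006, 1.721) -> [ 0.15 -0.11  4.23] [ 0.07 -0.1   0.25]
```

Emit:
send_rows(moves=[{"x":0.1,"y":-0.1,"z":1.5,"ax":0,"ay":0,"az":0.2,"gripper":0.2},{"x":0.1,"y":-0.1,"z":3,"ax":0,"ay":0,"az":0.2,"gripper":0.2},{"x":0.1,"y":-0.1,"z":4.2,"ax":0,"ay":0,"az":0.2,"gripper":0.2},{"x":0.1,"y":-0.1,"z":4.2,"ax":0,"ay":0,"az":0.2,"gripper":0.2},{"x":0.1,"y":-0.1,"z":4.2,"ax":0,"ay":0,"az":0.2,"gripper":1},{"x":0.1,"y":-0.1,"z":4.2,"ax":0,"ay":0,"az":0.2,"gripper":1},{"x":0.1,"y":-0.1,"z":4.2,"ax":0,"ay":0,"az":0.2,"gripper":1},{"x":0.1,"y":-0.1,"z":4.2,"ax":0,"ay":0,"az":0.2,"gripper":1}])

```text
time_s: 15.6
tcp_pos: [0.4997, 0.3758, 0.0059]
tool_rot: [-0.0, 0.652, 0.759, 0.001]
force: [0.1, 0.3, 4.9]
opening: 0.0262
```

Emit:
send_rows(moves=[{"x":0,"y":0,"z":0,"ax":0,"ay":0,"az":0,"gripper":1},{"x":0,"y":0,"z":0,"ax":0,"ay":0,"az":0,"gripper":1},{"x":0,"y":0,"z":0,"ax":0,"ay":0,"az":0,"gripper":1}])

```text
time_s: 15.9
tcp_pos: [0.4997, 0.3758, 0.0058]
tool_rot: [-0.0, 0.652, 0.759, 0.001]
force: [0.4, -0.4, 5.7]
opening: 0.0268
```

Emit:
send_rows(moves=[{"x":0,"y":0,"z":-1,"ax":0,"ay":0,"az":0,"gripper":1},{"x":0,"y":0,"z":-3,"ax":0,"ay":0,"az":0,"gripper":1},{"x":0,"y":0,"z":-6,"ax":0,"ay":0,"az":0,"gripper":1},{"x":0,"y":0,"z":-9.5,"ax":0,"ay":0,"az":0,"gripper":1},{"x":0,"y":0,"z":-13,"ax":0,"ay":0,"az":0,"gripper":1},{"x":0,"y":0,"z":-15,"ax":0,"ay":0,"az":0,"gripper":1},{"x":0,"y":0,"z":-15,"ax":0,"ay":0,"az":0,"gripper":1},{"x":0,"y":0,"z":-15,"ax":0,"ay":0,"az":0,"gripper":1}])

```text
time_s: 16.7
tcp_pos: [0.4983, 0.3747, 0.1538]
tool_rot: [-0.001, 0.652, 0.759, -0.001]
force: [-0.9, -1.0, -3.0]
opening: 0.0264
```

```bash
python3 - <<'E'
from g import *
c=bp(0,.0925); deltas([(c[0],c[1],.15,B[2])])
E
```

```text
t 16.7 tcp [0.4983 0.3747 0.1538] phi 1.7222 F [-0.9 -1.  -3. ] op 0.0264 q1,q6 [0.63 0.47]
(np.float64(0.6690726020900638), np.float64(0.1227634675291796), 0.15, 0.086) -> [-27.48  13.09   0.35] [-0.12  0.17 93.75]
```

Emit:
send_rows(moves=[{"x":-1,"y":0.5,"z":0,"ax":0,"ay":0,"az":4,"gripper":1},{"x":-3,"y":1.4,"z":0,"ax":0,"ay":0,"az":11,"gripper":1},{"x":-5.5,"y":2.6,"z":0,"ax":0,"ay":0,"az":19,"gripper":1},{"x":-8,"y":3.8,"z":0,"ax":0,"ay":0,"az":27,"gripper":1},{"x":-10.5,"y":5,"z":0,"ax":0,"ay":0,"az":35,"gripper":1},{"x":-13,"y":6.2,"z":0,"ax":0,"ay":0,"az":43,"gripper":1},{"x":-15.5,"y":7.4,"z":0,"ax":0,"ay":0,"az":51,"gripper":1},{"x":-18,"y":8.6,"z":0,"ax":0,"ay":0,"az":59,"gripper":1}])

```text
time_s: 17.5
tcp_pos: [0.6103, 0.2088, 0.1514]
tool_rot: [-0.0, 0.942, 0.337, -0.003]
force: [-0.4, 0.0, -1.6]
opening: 0.0267
```

```bash
python3 - <<'E'
from g import *
c=bp(0,.0925); deltas([(c[0],c[1],.15,B[2])])
E
```

```text
t 17.5 tcp [0.6103 0.2088 0.1514] phi 0.6867 F [-0.4  0.  -1.6] op 0.0267 q1,q6 [0.31 1.2 ]
(np.float64(0.6690726020900638), np.float64(0.1227634675291796), 0.15, 0.086) -> [-0.91 10.38  0.11] [-0.07  0.4  34.42]
```

Emit:
send_rows(moves=[{"x":-0.2,"y":2.4,"z":0,"ax":0,"ay":0,"az":8,"gripper":1},{"x":-0.4,"y":4.8,"z":0,"ax":0,"ay":0,"az":16,"gripper":1},{"x":-0.6,"y":7.2,"z":0,"ax":0,"ay":0,"az":24,"gripper":1},{"x":-0.8,"y":9.4,"z":0,"ax":0,"ay":0,"az":31,"gripper":1},{"x":-0.9,"y":10.4,"z":2,"ax":0,"ay":0,"az":34.4,"gripper":1},{"x":-0.9,"y":10.4,"z":5,"ax":0,"ay":0,"az":34.4,"gripper":1},{"x":-0.9,"y":10.4,"z":8,"ax":0,"ay":0,"az":34.4,"gripper":1},{"x":-0.9,"y":10.4,"z":9.5,"ax":0,"ay":0,"az":34.4,"gripper":1}])

```text
time_s: 18.3
tcp_pos: [0.6671, 0.1236, 0.0537]
tool_rot: [0.001, 0.999, 0.046, -0.006]
force: [-0.1, -0.3, -3.2]
opening: 0.0265
```

Emit:
send_rows(moves=[{"x":0,"y":0,"z":0,"ax":0,"ay":0,"az":0,"gripper":1},{"x":0,"y":0,"z":0,"ax":0,"ay":0,"az":0,"gripper":1},{"x":0,"y":0,"z":0,"ax":0,"ay":0,"az":0,"gripper":1}])

```text
time_s: 18.6
tcp_pos: [0.6716, 0.1247, 0.0608]
tool_rot: [-0.0, 0.999, 0.046, 0.001]
force: [-0.3, -0.1, -2.2]
opening: 0.0259
```

```bash
python3 - <<'E'
from g import *
c=bp(0,.0925); deltas([(c[0],c[1],.0185,B[2])])
E
```

```text
t 18.6 tcp [0.6716 0.1247 0.0608] phi 0.0924 F [-0.3 -0.1 -2.2] op 0.0259 q1,q6 [0.17 1.64]
(np.float64(0.6690726020900638), np.float64(0.1227634675291796), 0.0185, 0.086) -> [-0.27  0.17  4.23] [-0.02 -0.07  0.37]
```

Emit:
send_rows(moves=[{"x":-0.2,"y":0.2,"z":1,"ax":0,"ay":0,"az":0.4,"gripper":1},{"x":-0.2,"y":0.2,"z":2,"ax":0,"ay":0,"az":0.4,"gripper":1},{"x":-0.2,"y":0.2,"z":3,"ax":0,"ay":0,"az":0.4,"gripper":1},{"x":-0.2,"y":0.2,"z":3.6,"ax":0,"ay":0,"az":0.4,"gripper":1},{"x":-0.2,"y":0.2,"z":3.9,"ax":0,"ay":0,"az":0.4,"gripper":1},{"x":-0.2,"y":0.2,"z":3.9,"ax":0,"ay":0,"az":0.4,"gripper":1},{"x":-0.2,"y":0.2,"z":3.9,"ax":0,"ay":0,"az":0.4,"gripper":1},{"x":-0.2,"y":0.2,"z":3.9,"ax":0,"ay":0,"az":0.4,"gripper":1}])

```text
time_s: 19.4
tcp_pos: [0.669, 0.1223, 0.0207]
tool_rot: [-0.0, 0.999, 0.043, -0.0]
force: [-0.4, 0.0, -2.7]
opening: 0.0264
```

```bash
python3 - <<'E'
from g import *
c=bp(0,.0925); deltas([(c[0],c[1],.0178,B[2])])
E
```

```text
t 19.4 tcp [0.669  0.1223 0.0207] phi 0.0852 F [-0.4  0.  -2.7] op 0.0264 q1,q6 [0.16 1.65]
(np.float64(0.6690726020900638), np.float64(0.1227634675291796), 0.0178, 0.086) -> [ 0.01 -0.04  0.29] [-0.01  0.04 -0.05]
```

Emit:
send_rows(moves=[{"x":0,"y":-0.05,"z":0.15,"ax":0,"ay":0,"az":0,"gripper":1},{"x":0,"y":-0.05,"z":0.3,"ax":0,"ay":0,"az":0,"gripper":1},{"x":0,"y":-0.05,"z":0.3,"ax":0,"ay":0,"az":0,"gripper":1},{"x":0,"y":-0.05,"z":0.3,"ax":0,"ay":0,"az":0,"gripper":1}])

```text
time_s: 19.8
tcp_pos: [0.6688, 0.1229, 0.0179]
tool_rot: [-0.0, 0.999, 0.043, -0.0]
force: [-1.0, 0.2, 2.5]
opening: 0.0267
```

Emit:
send_rows(moves=[{"x":0,"y":0,"z":0,"ax":0,"ay":0,"az":0,"gripper":0.4},{"x":0,"y":0,"z":0,"ax":0,"ay":0,"az":0,"gripper":0.4},{"x":0,"y":0,"z":-0.2,"ax":0,"ay":0,"az":0,"gripper":0.4},{"x":0,"y":0,"z":-1.5,"ax":0,"ay":0,"az":0,"gripper":0.4},{"x":0,"y":0,"z":-4,"ax":0,"ay":0,"az":0,"gripper":0.4},{"x":0,"y":0,"z":-8,"ax":0,"ay":0,"az":0,"gripper":0.4},{"x":0,"y":0,"z":-11,"ax":0,"ay":0,"az":0,"gripper":0.4},{"x":0,"y":0,"z":-13,"ax":0,"ay":0,"az":0,"gripper":0.4}])

```text
time_s: 20.6
tcp_pos: [0.67, 0.1229, 0.1514]
tool_rot: [-0.0, 0.999, 0.043, 0.002]
force: [-1.0, 0.3, 0.3]
opening: 0.0516
```

```bash
python3 - <<'E'
from g import *
a=P["iron"]; deltas([(a[0],a[1],.15,a[2])])
E
```

```text
t 20.6 tcp [0.67   0.1229 0.1514] phi 0.0851 F [-1.   0.3  0.3] op 0.0516 q1,q6 [0.16 1.65]
(0.41131099374281777, -0.13953927417872433, 0.15, 1.376) -> [-28.    23.95   0.03] [  0.1   -0.19 -73.96]
```

Emit:
send_rows(moves=[{"x":-3,"y":2.5,"z":0,"ax":0,"ay":0,"az":-8,"gripper":0.3},{"x":-6.3,"y":5.4,"z":0,"ax":0,"ay":0,"az":-16,"gripper":0.3},{"x":-9.6,"y":8.2,"z":0,"ax":0,"ay":0,"az":-24,"gripper":0.3},{"x":-13,"y":11,"z":0,"ax":0,"ay":0,"az":-32,"gripper":0.3},{"x":-16.3,"y":14,"z":0,"ax":0,"ay":0,"az":-40,"gripper":0.3},{"x":-19.7,"y":17,"z":0,"ax":0,"ay":0,"az":-48,"gripper":0.3},{"x":-23,"y":20,"z":0,"ax":0,"ay":0,"az":-56,"gripper":0.3},{"x":-26,"y":22.2,"z":0,"ax":0,"ay":0,"az":-64,"gripper":0.3}])

```text
time_s: 21.4
tcp_pos: [0.4274, -0.122, 0.1488]
tool_rot: [0.0, 0.823, 0.568, -0.0]
force: [0.2, -0.3, 0.1]
opening: 0.0601
```

```bash
python3 - <<'E'
from g import *
a=P["iron"]; deltas([(a[0],a[1],.05,a[2])])
E
```

```text
t 21.4 tcp [ 0.4274 -0.122   0.1488] phi 1.2075 F [ 0.2 -0.3  0.1] op 0.0601 q1,q6 [-0.3   0.06]
(0.41131099374281777, -0.13953927417872433, 0.05, 1.376) -> [-2.2  -0.88  9.88] [ 0.02  0.05 -9.66]
```

Emit:
send_rows(moves=[{"x":-1.2,"y":-0.4,"z":2,"ax":0,"ay":0,"az":-5,"gripper":0.3},{"x":-2.2,"y":-0.9,"z":4,"ax":0,"ay":0,"az":-9.7,"gripper":0.3},{"x":-2.2,"y":-0.9,"z":7,"ax":0,"ay":0,"az":-9.7,"gripper":0.3},{"x":-2.2,"y":-0.9,"z":9.9,"ax":0,"ay":0,"az":-9.7,"gripper":0.3},{"x":-2.2,"y":-0.9,"z":9.9,"ax":0,"ay":0,"az":-9.7,"gripper":0.3},{"x":-2.2,"y":-0.9,"z":9.9,"ax":0,"ay":0,"az":-9.7,"gripper":0.3},{"x":-2.2,"y":-0.9,"z":9.9,"ax":0,"ay":0,"az":-9.7,"gripper":0.3}])

```text
time_s: 22.1
tcp_pos: [0.4135, -0.1383, 0.0503]
tool_rot: [0.001, 0.774, 0.633, 0.0]
force: [0.2, 0.3, -0.2]
opening: 0.0597
```

```bash
python3 - <<'E'
from g import *
a=P["iron"]; im=snapshot("top"); deltas([(a[0],a[1],.004,a[2])])
draw(im,"top",{"weight":[*bp(0,0),0,.024],"sec":[*bp(0,.0925),B[2],.012]},225,80,425,200,4,"pics/o3.png")
E
```

```text
t 22.15 tcp [ 0.4135 -0.1382  0.0503] phi 1.3717 F [1.3 0.2 0.7] op 0.0599 q1,q6 [-0.35 -0.15]
(0.41131099374281777, -0.13953927417872433, 0.004, 1.376) -> [-0.17 -0.19  4.63] [ 0.11  0.05 -0.25]
```

View pics/o3.png

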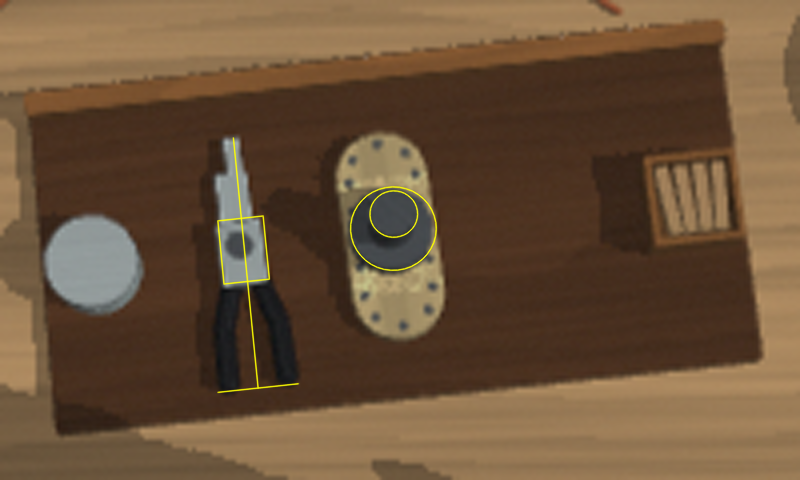

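The weight and secateurs both sit on their target outlines. Now I'll grip the iron.

Emit:
send_rows(moves=[{"x":-0.2,"y":-0.2,"z":1.5,"ax":0,"ay":0,"az":-0.2,"gripper":0.3},{"x":-0.2,"y":-0.2,"z":3,"ax":0,"ay":0,"az":-0.2,"gripper":0.3},{"x":-0.2,"y":-0.2,"z":4,"ax":0,"ay":0,"az":-0.2,"gripper":0.3},{"x":-0.2,"y":-0.2,"z":4.6,"ax":0,"ay":0,"az":-0.2,"gripper":0.3},{"x":-0.2,"y":-0.2,"z":4.6,"ax":0,"ay":0,"az":-0.2,"gripper":0.3},{"x":-0.2,"y":-0.2,"z":4.6,"ax":0,"ay":0,"az":-0.2,"gripper":0.3}])

```text
time_s: 22.75
tcp_pos: [0.4101, -0.1395, 0.003]
tool_rot: [-0.0, 0.773, 0.635, -0.0]
force: [0.2, -0.4, -0.2]
opening: 0.0598
```

Emit:
send_rows(moves=[{"x":0,"y":0,"z":0,"ax":0,"ay":0,"az":0,"gripper":1},{"x":0,"y":0,"z":0,"ax":0,"ay":0,"az":0,"gripper":1},{"x":0,"y":0,"z":0,"ax":0,"ay":0,"az":0,"gripper":1},{"x":0,"y":0,"z":0,"ax":0,"ay":0,"az":0,"gripper":1},{"x":0,"y":0,"z":0,"ax":0,"ay":0,"az":0,"gripper":1},{"x":0,"y":0,"z":0,"ax":0,"ay":0,"az":0,"gripper":1}])

```text
time_s: 23.35
tcp_pos: [0.4108, -0.1398, 0.0035]
tool_rot: [0.001, 0.773, 0.635, 0.0]
force: [0.2, 0.8, 5.7]
opening: 0.0223
```

Emit:
send_rows(moves=[{"x":0,"y":0,"z":-1,"ax":0,"ay":0,"az":0,"gripper":1},{"x":0,"y":0,"z":-3,"ax":0,"ay":0,"az":0,"gripper":1},{"x":0,"y":0,"z":-6,"ax":0,"ay":0,"az":0,"gripper":1},{"x":0,"y":0,"z":-9.5,"ax":0,"ay":0,"az":0,"gripper":1},{"x":0,"y":0,"z":-13,"ax":0,"ay":0,"az":0,"gripper":1},{"x":0,"y":0,"z":-15,"ax":0,"ay":0,"az":0,"gripper":1},{"x":0,"y":0,"z":-15,"ax":0,"ay":0,"az":0,"gripper":1},{"x":0,"y":0,"z":-15,"ax":0,"ay":0,"az":0,"gripper":1}])

```text
time_s: 24.15
tcp_pos: [0.409, -0.1391, 0.1522]
tool_rot: [-0.001, 0.773, 0.635, -0.001]
force: [0.0, -0.1, -3.2]
opening: 0.0218
```

```bash
python3 - <<'E'
from g import *
c=bp(0,-.0925); deltas([(c[0],c[1],.15,B[2])])
E
```

```text
t 24.15 tcp [ 0.409  -0.1391  0.1522] phi 1.3749 F [ 0.  -0.1 -3.2] op 0.0218 q1,q6 [-0.35 -0.16]
(np.float64(0.6849548591175684), np.float64(-0.06155352547936607), 0.15, 0.086) -> [12.98 25.56  0.14] [-0.14  0.11 73.85]
```

Emit:
send_rows(moves=[{"x":1,"y":2,"z":0,"ax":0,"ay":0,"az":5,"gripper":1},{"x":2.3,"y":4.6,"z":0,"ax":0,"ay":0,"az":13,"gripper":1},{"x":4,"y":7.6,"z":0,"ax":0,"ay":0,"az":21,"gripper":1},{"x":5.4,"y":10.6,"z":0,"ax":0,"ay":0,"az":29,"gripper":1},{"x":7,"y":13.6,"z":0,"ax":0,"ay":0,"az":37,"gripper":1},{"x":8.5,"y":16.6,"z":0,"ax":0,"ay":0,"az":45,"gripper":1},{"x":10,"y":19.6,"z":0,"ax":0,"ay":0,"az":53,"gripper":1},{"x":11.3,"y":22.4,"z":0,"ax":0,"ay":0,"az":61,"gripper":1}])

```text
time_s: 24.95
tcp_pos: [0.6516, -0.0714, 0.1489]
tool_rot: [-0.001, 0.988, 0.152, -0.004]
force: [0.4, -0.6, -3.3]
opening: 0.0218
```

Emit:
send_rows(moves=[{"x":0,"y":0,"z":0,"ax":0,"ay":0,"az":0,"gripper":1},{"x":0,"y":0,"z":0,"ax":0,"ay":0,"az":0,"gripper":1},{"x":0,"y":0,"z":0,"ax":0,"ay":0,"az":0,"gripper":1}])

```text
time_s: 25.25
tcp_pos: [0.6499, -0.0722, 0.1504]
tool_rot: [-0.001, 0.988, 0.155, -0.003]
force: [0.1, 0.4, -2.4]
opening: 0.022
```

```bash
python3 - <<'E'
from g import *
c=bp(0,-.0925); deltas([(c[0],c[1],.15,B[2])])
E
```

```text
t 25.25 tcp [ 0.6499 -0.0722  0.1504] phi 0.3108 F [ 0.1  0.4 -2.4] op 0.022 q1,q6 [-0.13  1.13]
(np.float64(0.6849548591175684), np.float64(-0.06155352547936607), 0.15, 0.086) -> [3.66 0.06 0.01] [-0.09  0.34 12.88]
```

Emit:
send_rows(moves=[{"x":2,"y":0,"z":0,"ax":0,"ay":0.3,"az":6,"gripper":1},{"x":3.7,"y":0.1,"z":1,"ax":0,"ay":0.3,"az":12.9,"gripper":1},{"x":3.7,"y":0.1,"z":4,"ax":0,"ay":0.3,"az":12.9,"gripper":1},{"x":3.7,"y":0.1,"z":7,"ax":0,"ay":0.3,"az":12.9,"gripper":1},{"x":3.7,"y":0.1,"z":10,"ax":0,"ay":0.3,"az":12.9,"gripper":1},{"x":3.7,"y":0.1,"z":10,"ax":0,"ay":0.3,"az":12.9,"gripper":1},{"x":3.7,"y":0.1,"z":10,"ax":0,"ay":0.3,"az":12.9,"gripper":1},{"x":3.7,"y":0.1,"z":10,"ax":0,"ay":0.3,"az":12.9,"gripper":1}])

```text
time_s: 26.05
tcp_pos: [0.6881, -0.0622, 0.0544]
tool_rot: [-0.0, 0.999, 0.042, 0.004]
force: [0.6, 0.6, -2.7]
opening: 0.0223
```

```bash
python3 - <<'E'
from g import *
c=bp(0,-.0925); deltas([(c[0],c[1],.0165,B[2])])
im=snapshot("scene")
draw(im,"scene",{"iron":[*bp(0,-.0925),B[2],.047]},190,160,390,310,4,"pics/s2.png")
E
```

```text
t 26.05 tcp [ 0.6881 -0.0622  0.0544] phi 0.085 F [ 0.6  0.6 -2.7] op 0.0223 q1,q6 [-0.11  1.38]
(np.float64(0.6849548591175684), np.float64(-0.06155352547936607), 0.0165, 0.086) -> [-0.33 -0.09  3.79] [-0.   -0.4  -0.06]
```

View pics/s2.png

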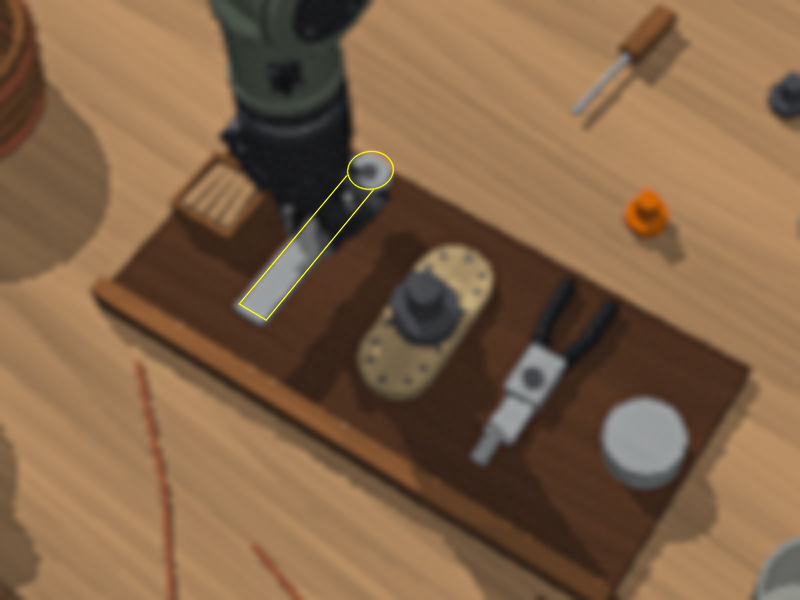

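The scene picture shows the iron held level, with its eye at (370,170). It is about 3 mm ahead of the target, as the TCP reading says. I'll correct and lower it.

Emit:
send_rows(moves=[{"x":-0.3,"y":-0.1,"z":1,"ax":0,"ay":-0.4,"az":0,"gripper":1},{"x":-0.3,"y":-0.1,"z":2,"ax":0,"ay":-0.4,"az":0,"gripper":1},{"x":-0.3,"y":-0.1,"z":2.8,"ax":0,"ay":-0.4,"az":0,"gripper":1},{"x":-0.3,"y":-0.1,"z":3.3,"ax":0,"ay":-0.4,"az":0,"gripper":1},{"x":-0.3,"y":-0.1,"z":3.5,"ax":0,"ay":-0.4,"az":0,"gripper":1},{"x":-0.3,"y":-0.1,"z":3.5,"ax":0,"ay":-0.4,"az":0,"gripper":1},{"x":-0.3,"y":-0.1,"z":3.5,"ax":0,"ay":-0.4,"az":0,"gripper":1},{"x":-0.3,"y":-0.1,"z":3.5,"ax":0,"ay":-0.4,"az":0,"gripper":1}])

```text
time_s: 26.9
tcp_pos: [0.6844, -0.0611, 0.0176]
tool_rot: [-0.0, 0.999, 0.043, -0.001]
force: [-0.9, 0.2, -2.4]
opening: 0.0219
```

```bash
python3 - <<'E'
from g import *
c=bp(0,-.0925); deltas([(c[0],c[1],.0155,B[2])])
E
```

```text
t 26.9 tcp [ 0.6844 -0.0611  0.0176] phi 0.0852 F [-0.9  0.2 -2.4] op 0.0219 q1,q6 [-0.11  1.38]
(np.float64(0.6849548591175684), np.float64(-0.06155352547936607), 0.0155, 0.086) -> [0.05 0.05 0.21] [-0.03  0.15 -0.05]
```

Emit:
send_rows(moves=[{"x":0.05,"y":0.05,"z":0.1,"ax":0,"ay":0.1,"az":0,"gripper":1},{"x":0.05,"y":0.05,"z":0.2,"ax":0,"ay":0.1,"az":0,"gripper":1},{"x":0.05,"y":0.05,"z":0.2,"ax":0,"ay":0.1,"az":0,"gripper":1},{"x":0.05,"y":0.05,"z":0.2,"ax":0,"ay":0.1,"az":0,"gripper":1}])

```text
time_s: 27.3
tcp_pos: [0.6848, -0.0616, 0.0156]
tool_rot: [-0.0, 0.999, 0.043, -0.001]
force: [0.6, 0.5, -0.5]
opening: 0.0227
```

Emit:
send_rows(moves=[{"x":0,"y":0,"z":0,"ax":0,"ay":0,"az":0,"gripper":0.4},{"x":0,"y":0,"z":0,"ax":0,"ay":0,"az":0,"gripper":0.4},{"x":0,"y":0,"z":-0.2,"ax":0,"ay":0,"az":0,"gripper":0.4},{"x":0,"y":0,"z":-1.5,"ax":0,"ay":0,"az":0,"gripper":0.4},{"x":0,"y":0,"z":-4,"ax":0,"ay":0,"az":0,"gripper":0.4},{"x":0,"y":0,"z":-8,"ax":0,"ay":0,"az":0,"gripper":0.4},{"x":0,"y":0,"z":-12,"ax":0,"ay":0,"az":0,"gripper":0.4},{"x":0,"y":0,"z":-16,"ax":0,"ay":0,"az":0,"gripper":0.4}])

```text
time_s: 28.1
tcp_pos: [0.6848, -0.0616, 0.1781]
tool_rot: [-0.0, 0.999, 0.043, -0.0]
force: [0.8, 0.9, 0.5]
opening: 0.0512
```

Emit:
send_rows(moves=[{"x":-4,"y":2,"z":-1,"ax":0,"ay":0,"az":0,"gripper":0.4},{"x":-8,"y":4,"z":-2,"ax":0,"ay":0,"az":0,"gripper":0.4},{"x":-12,"y":6,"z":-2,"ax":0,"ay":0,"az":0,"gripper":0.4},{"x":-16,"y":8,"z":-2,"ax":0,"ay":0,"az":0,"gripper":0.4},{"x":-20,"y":10,"z":-2,"ax":0,"ay":0,"az":0,"gripper":0.4},{"x":-24,"y":12,"z":-2,"ax":0,"ay":0,"az":0,"gripper":0.4},{"x":-26,"y":14,"z":-2,"ax":0,"ay":0,"az":0,"gripper":0.4},{"x":-26,"y":14,"z":-2,"ax":0,"ay":0,"az":0,"gripper":0.4}])

```text
time_s: 28.9
tcp_pos: [0.4356, -0.225, 0.197]
tool_rot: [0.001, 0.999, 0.041, -0.0]
force: [0.2, 0.4, -0.2]
opening: 0.0512
```

```bash
python3 - <<'E'
from g import *
deltas([])
im=snapshot("top")
draw(im,"top",{"board":B,"base":[*bp(0,0),B[2],.012],"iron":[*bp(0,-.0925),B[2],.012],"sec":[*bp(0,.0925),B[2],.012],"weight":[*bp(0,0),0,.024]},225,80,425,200,4,"pics/o4.png")
E
```

```text
t 28.9 tcp [ 0.4356 -0.225   0.197 ] phi 0.0814 F [ 0.2  0.4 -0.2] op 0.0512 q1,q6 [-0.5   0.99]
```

View pics/o4.png

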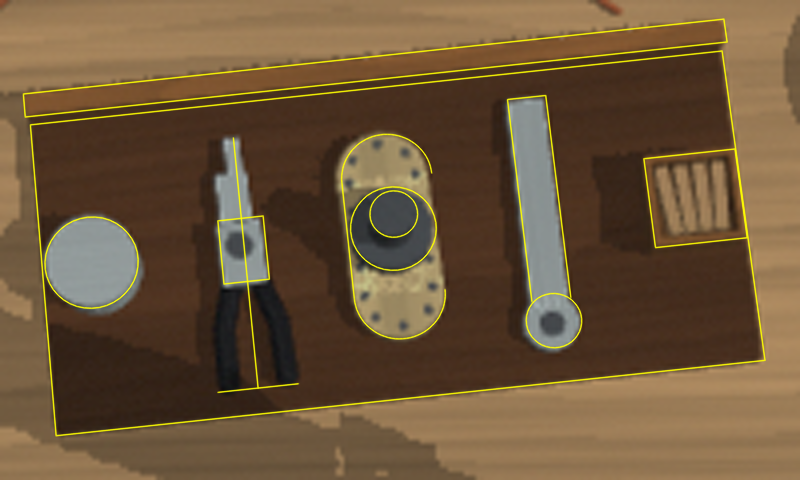

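Everything lies on its target outline: secateurs (243,250), base with the weight (393,228), iron (540,220). I'm handing in.

```bash
python3 -c "
from cell import bot
print(bot.sign_off())"
```

```text
the job is handed in; nothing more can be done
None
```

The job is handed in at about 29 s of the 115 s, with everything placed in the order asked.

- **Base:** in the middle of the board, its length square to the batten.
- **Weight:** the larger dark one, set down gently on the middle of the base with a contact force of about 5 N.
- **Secateurs:** midway between the base and the tin, blades towards the batten.
- **Iron:** midway between the base and the peg box, with its eye towards the robot.

In the last top picture, with the arm clear, all four pieces match their target outlines to about 1–2 mm, which is also the camera calibration's accuracy. The secateurs look about 1 mm off at most. The highest force I read at the wrist was about 7 N. I didn't go near the mug or the bodkin, but I took no final close-up of them. None of the final checks failed or disagreed. My first move call was refused because it left out some keys, and nothing moved then.

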